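# Take the vial from behind the spring flap

## Task

Take the small white-capped vial out of the white sample case: press its spring flap down with the fingers and hold it open while you grip the vial behind it. Lift the vial straight out and stand it upright in the shallow metal tray, letting the flap close again.

Things in the scene. Friction and masses are not known exactly. Their poses are not given: they have to be found in the camera images.
- vial: clear vial with white ribbed screw cap; round, body 29-32 mm in diameter up to 72 mm, cap 25 mm, 78 mm tall, 35 g. Stands in one of the two lanes of the sample case; the other lane holds a black-capped bottle (37 mm, 81 mm tall), not wanted here. Origin: centre of the underside, z up. Grip the upper body, 50-60 mm above the underside.
- sample_case: white open-topped case, fixed; 180 (x) x 130 (y) x 98 mm high, walls 5, floor 12; origin: centre of the underside, +x from front (hinge) wall to back. Two 58 mm lanes centred at y = +31 and -31, divider between. Vial at about x = +12 in either; 55 mm free behind it, under 12 mm before it to the shut flap's edge. Grip along x: one finger behind the vial, one pressing the flap. Lanes too narrow for y.
- flap (a joint): spring flap of smooth, slippery steel, 117 mm wide (y, over both lanes), 3 thick, reaching 74 mm back from its hinge at the front wall (along the case's y at x = -85, 96 mm up). rad; 0 = shut, level; positive = free edge pressed down into the case, to 1.3. Its edge swings clear of the vial. About 2 N at mid-flap starts it, 5 N when well open; let go, it springs shut.
- tray: shallow square aluminium tray, fixed, 120 x 120 mm, 24 mm high, walls 4 mm and floor 12 mm thick, empty; origin: centre of the underside, z up
Mind the look-alikes: they are no part of the job. What is shaped like the vial but purple is not meant.

How it is judged (in metres and radians):
On the way, in this order (a step that is already met when the one before it is completed fails the run):
1. the flap is held open by the hand while the fingers grip the vial (value of joint flap above 0.2 rad and contact force between the fingers and vial above 1 N), for 0.1 s.
2. the vial is lifted clear of the case by the fingers (height (world z) of vial above 0.1 m and contact force between the fingers and vial above 0.5 N), for 0.1 s.
At the end, for the whole second after the job is handed in: the vial stands upright (within 10 degrees) and at rest on the tray's floor, its axis within 45 mm of the tray's centre along each side of the tray, and the flap is shut again (within 0.1 rad) (x of vial in the frame of tray between -0.045 and 0.045 m and y of vial in the frame of tray between -0.045 and 0.045 m and height (world z) of vial below 0.02 m and angle between vial's own z axis and vertical below 0.17 rad and linear speed of vial below 0.02 m/s and value of joint flap below 0.1 rad); the robot touches nothing.
It also fails if it takes over 42 s, if anything falls off the work surface, if the arm or the gripper's body presses on something with over 40 N, if the wrist force passes 120 N, or if a joint passes its speed limit or range.

## Robot

A 6-joint arm with a two-finger parallel gripper is mounted at the origin on a cart in front of the work surface, level with it; the furniture and walls round the work are solid. World frame = base frame: x ahead of the robot, y to its left, z up, the work surface at z = 0. Lengths are in m, angles in degrees, forces in N, time in s.
With the tool pointing down it reaches from about 0.4 to 0.825 m from the base axis. Payload 7 kg.
Tool frame: the origin (TCP) lies between the finger pads; the fingertips stand 19 mm ahead of it and the grasp point (between the pads) is the TCP; z points along the fingers, y is the line along which they close (so a half turn about z gives the same grasp; the last joint's range is limited). The gripper opens to 88 mm and grips with 3 to 60 N. Pads are 19 mm wide; open, the fingers measure 130 mm over their backs; the gripper's body (78 mm by 193 mm) begins 47 mm behind the grasp point.
Start: joints at [87.554, 20.546, 0.682, 0, -70.136, -16.507], TCP at [0.219, 0.638, 0.21] pointing down, gripper open.
Joint ranges: [-176.03, 176.03], [-82.01, 121.73], [-58.28, 71.71], [-173.87, 95.51], [-174.79, -0.11], [-173.66, 173.66]. Speed limits (degrees/s): [136.94, 136.94, 172.46, 180, 180, 180].

## Interface

Orientations are given as [roll, pitch, yaw] about the fixed x, y, z axes, in that order (R = Rz(yaw) Ry(pitch) Rx(roll)).
In Python, from plant import get_obs, snapshot, close_job, spot_in, spot_point gives the robot as it stands.
- The arm moves only by the tool play_rows, never from a script. Its argument "plan" is a list of rows, each a list of 6 numbers: the shift along the tool's x, y, z in cm, then the turn, a rotation vector about the tool's x, y, z in degrees. A call has 1 to 20 rows; each row shifts and turns the commanded pose from where the row before left it, along the tool's axes as they then stand; what a row does not reach is not made up. A row lasts 1/12 s, in which the tool goes at most 41.7 mm and 7.16 degrees, less where a joint would pass 70% of its speed; a pose out of reach is approached as far as the arm can. A call is refused whole if a number of a shift passes 4.17 or a number of a turn 7.16, either way. A call with a gripper value outside its range is refused whole. "grip" is the finger opening in cm, from 0 to 8.76, set as the call begins (left out, the last holds). The fingers move at their own pace and stop on an object; the grip force is fixed at half the most. Time passes only in rows, so rows that do not move let the fingers close. It gives the time, the measured TCP pose, the force, the opening and the grip force at its end, in the units of the state.
- get_obs(): the state, without advancing time (a new reading comes with each control period).
- snapshot(name): name is "scene" or "side" or "wrist"; returns a dict with "frame" (400x640x3 uint8, red, green, blue), "fx", "fy", "cx", "cy" (pixels), "position" and "attitude" of the camera in the world. Camera axes: x right, y down, z forward; pixel columns grow to the right and rows downward; lengths in m; the calibration is good to about 2 mm. A picture is of the moment at which its call begins. There is no depth.
- close_job(): hands the job in; it is judged then, once.
Trained networks look in the newest picture that a camera, given by its name, has taken for a name from the list of things; names that differ only in an ending like _2 or _b are one class to them, and where a whole thing is asked for, a point or a joint stands for the part that bears it (a point fixed in the world has none). Each returns a list of dicts, best first, with "score" (0 to 1); they miss things now and then, are a little off and sometimes report something else, mostly with a low value. They report only what shows in the picture. A call takes as long as a camera call. They do not tell look-alikes from the thing itself.
- spot_in(camera, thing): "position" ([x, y, z] in m, in world coordinates, good to about 4 mm: the middle of the surface that is visible of it).
- spot_point(camera, thing): "position" ([x, y, z] in m, in world coordinates, good to about 4 mm: a listed point, or the origin of a listed thing).
The state is a dict: "clock": time; "joint_pos": joint angles; "qvel": joint speeds; "tau": joint torques, N m; "tool_pos": TCP position; "orientation": TCP orientation; "force": force on the tool from outside, world axes, zero at the start; "moment": the same for the moment, N m; "opening": finger opening in m; "gripper_force": force on a finger pad.
Only numpy, scipy, OpenCV 4.12 (cv2) and the standard library are available. Lean on these libraries where they do the work, as an engineer would, in place of code of your own. Each camera call takes 0.05 s, during which the arm holds its last target. There are 200 camera calls.

## Working session

There is one attempt and no reset: what is moved stays moved. The work goes in short steps, Python scripts to look and compute and a tool call to move; the robot and the scene stay as the last step left them, time stands still between calls to the robot, and variables do not carry over. Pictures are saved under pics/ and viewed, at most 10 in all, crops included, and the job is handed in when it is done.

Besides the shell and the picture viewer there is one more tool, called after "Request:" as name(argument=value, ...), one argument or row to a line, values as JSON. play_rows: Moves the arm, as the interface text tells. Its arguments: {"type":"object","properties":{"plan":{"type":"array","items":{"type":"array","items":{"type":"number"}}},"grip":{"type":"number"}},"required":["plan"]}

```bash
mkdir -p pics
cat > h.py <<'E'
import numpy as np,cv2
from plant import get_obs,snapshot,close_job,spot_in,spot_point
def save(cam,fn):
    s=snapshot(cam); cv2.imwrite('pics/'+fn,s['frame'][:,:,::-1]); return s
E
python3 - <<'E'
from h import *
o=get_obs();print({k:o[k] for k in('clock','tool_pos','orientation','force','opening')})
ims=[]
for c in('scene','side'):
    s=save(c,c+'0.png');print(c,s['position'],s['attitude'],s['fx'])
    for t in('vial','sample_case','flap','tray'):
        print(t,[(np.round(d['position'],3).tolist(),round(d['score'],2)) for d in spot_in(c,t)[:3]],[(np.round(d['position'],3).tolist(),round(d['score'],2)) for d in spot_point(c,t)[:3]])
E
```

```text
{'clock': 0.0, 'tool_pos': array([0.21910231, 0.6379099 , 0.20893776]), 'orientation': array([ 1.79905997e+02, -8.18488053e-03, -1.89622588e+01]), 'force': array([-0.04011352, -0.32840868,  0.31309283]), 'opening': 0.0875741652042466}
scene [ 0.06393177 -0.57034683  0.71075417] [-136.71748548   -0.20181445  -50.43969144] 394.5371340778008
vial [([0.558, 0.026, 0.064], 0.71), ([0.457, -0.241, 0.024], 0.7), ([0.556, -0.148, 0.089], 0.57)] [([0.563, 0.028, -0.003], 0.76), ([0.459, -0.238, -0.001], 0.75)]
sample_case [([0.512, -0.127, 0.078], 0.79), ([0.482, -0.408, 0.011], 0.57)] [([0.544, -0.11, 0.002], 0.89)]Traceback (most recent call last):
  File "<stdin>", line 7, in <module>
ValueError: it knows: sample_case, tray, vial
```

View pics/scene0.png

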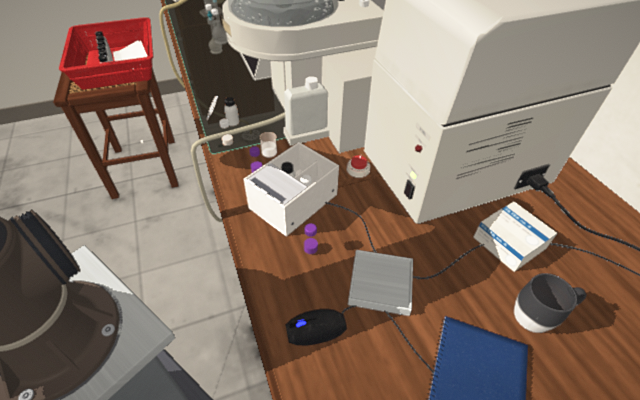

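The scene picture shows the white case at about (290,185), with the black cap at (287,168) and the white cap at (305,180). The tray is at (380,282). Purple look-alikes stand at (311,240) and (255,160).

Run:
```python
from h import *
for c in('scene','side'):
    s=save(c,c+'1.png');print(c,s['position'],s['attitude'],s['fx'],s['cx'],s['cy'])
    if c=='scene':
        cv2.imwrite('pics/crop.png',cv2.resize(s['frame'][130:320,230:430,::-1],(800,760))[:600] if 0 else cv2.resize(s['frame'][135:285,235:435,::-1],(800,600),interpolation=cv2.INTER_CUBIC))
    for t in('vial','sample_case','tray'):
        print(t,[(np.round(d['position'],3).tolist(),round(d['score'],2)) for d in spot_in(c,t)[:3]],[(np.round(d['position'],3).tolist(),round(d['score'],2)) for d in spot_point(c,t)[:3]])
```

```text
scene [ 0.06393177 -0.57034683  0.71075417] [-136.71748548   -0.20181445  -50.43969144] 394.5371340778008 312.1940235265926 198.83005154181424
vial [([0.453, -0.244, 0.024], 0.59), ([0.563, 0.026, 0.065], 0.44)] [([0.46, -0.24, -0.0], 0.7), ([0.562, 0.029, 0.004], 0.53)]
sample_case [([0.515, -0.122, 0.079], 0.61)] [([0.543, -0.108, 0.001], 0.88)]
tray [([0.479, -0.408, 0.011], 0.63), ([0.51, -0.127, 0.08], 0.55)] [([0.484, -0.404, -0.003], 0.74)]
side [0.18716904 0.51021014 0.50619067] [-1.18183572e+02 -1.14908266e-01 -1.56222656e+02] 488.1559374894119 317.71621720534955 192.37500468844362
vial [([0.56, 0.039, 0.018], 0.93), ([0.459, -0.23, 0.02], 0.78), ([0.554, -0.14, 0.086], 0.7)] [([0.565, 0.034, -0.002], 0.92), ([0.461, -0.24, -0.006], 0.77)]
sample_case [([0.521, -0.056, 0.072], 0.63)] [([0.546, -0.11, -0.002], 0.94)]
tray [([0.477, -0.407, 0.011], 0.71)] [([0.486, -0.406, -0.001], 0.86)]
```

View pics/crop.png

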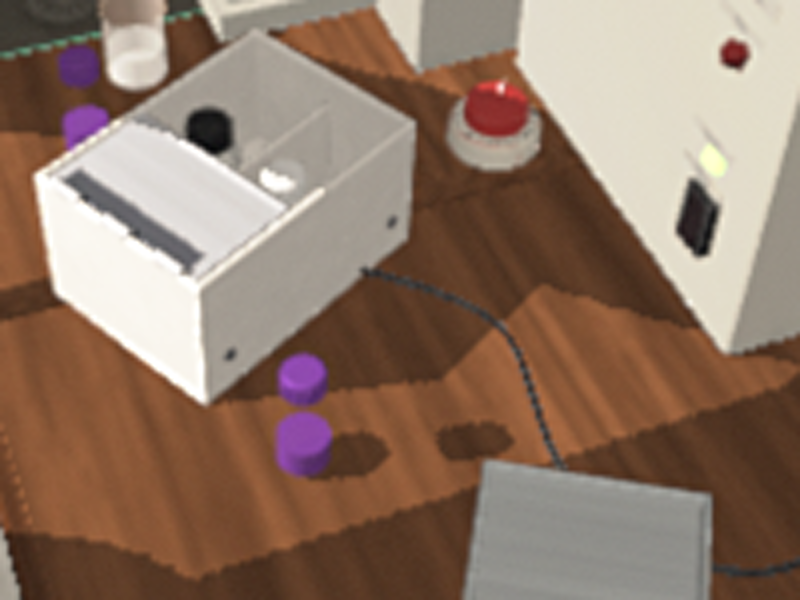

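View pics/side1.png

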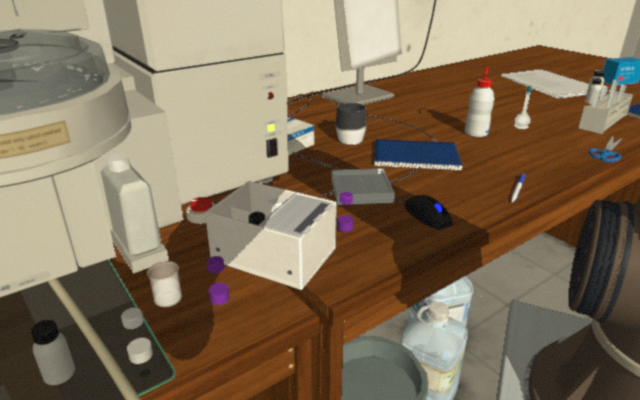

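The crop shows the vial's white cap at crop (280,178), in the lane nearer the tray. The case's top corners are at crop (38,177), (205,280), (413,125) and (260,32). The side picture agrees, with the tray empty and the case's flap shut.

```bash
cat >> h.py <<'E'
from scipy.spatial.transform import Rotation as R
def ray(s,u,v,z):
    d=R.from_euler('xyz',s['attitude'],degrees=True).apply([(u-s['cx'])/s['fx'],(v-s['cy'])/s['fy'],1]); p=np.array(s['position'])
    return p+d*(z-p[2])/d[2]
E
python3 - <<'E'
from h import *
s=snapshot('scene')
for u,v in((38,177),(205,280),(413,125),(260,32)): print(np.round(ray(s,235+u/4,135+v/4,.098),4))
print('cap',ray(s,235+280/4,135+176/4,.09))
print('tray',[np.round(ray(s,u,v,.024),3) for u,v in((356,251),(413,254),(411,313),(349,305))])
E
```

```text
[ 0.4598 -0.0498  0.098 ]
[ 0.4616 -0.1739  0.098 ]
[ 0.6286 -0.1849  0.098 ]
[ 0.6365 -0.0612  0.098 ]
cap [ 0.55323995 -0.14779465  0.09      ]
tray [array([ 0.506, -0.329,  0.024]), array([ 0.577, -0.426,  0.024]), array([ 0.456, -0.491,  0.024]), array([ 0.394, -0.392,  0.024])]
```

Run:
```python
from h import *
a=snapshot('scene');b=snapshot('side')
def P(s):
    r=R.from_euler('xyz',s['attitude'],degrees=True).as_matrix().T
    K=np.array([[s['fx'],0,s['cx']],[0,s['fy'],s['cy']],[0,0,1]]);return K@np.c_[r,-r@np.array(s['position'])]
for n,p,q in(('bottletop',(310,78),(118,163)),('stand base front',(305,140),(133,262)),('cup',(268,135),(163,267)),('cap vial',(305,179),(257,218)),('small btl',(231,98),(45,327))):
    X=cv2.triangulatePoints(P(a),P(b),np.array(p,float),np.array(q,float));print(n,np.round(X[:3,0]/X[3,0],3))
for p in((100,150),(60,200),(0,235)): print('side ring', [np.round(ray(b,*p,z),2).tolist() for z in(.2,.3,.4)])
for p in((280,45),(230,35),(335,45)): print('scene ring', [np.round(ray(a,*p,z),2).tolist() for z in(.2,.3,.4)])
```

```text
bottletop [0.75  0.004 0.192]
stand base front [0.747 0.016 0.005]
cup [0.642 0.058 0.059]
cap vial [ 0.582 -0.124  0.057]
small btl [0.673 0.235 0.082]
side ring [[0.79, -0.0, 0.2], [0.59, 0.16, 0.3], [0.4, 0.33, 0.4]]
side ring [[0.71, 0.14, 0.2], [0.54, 0.26, 0.3], [0.37, 0.38, 0.4]]
side ring [[0.71, 0.23, 0.2], [0.54, 0.32, 0.3], [0.37, 0.41, 0.4]]
scene ring [[0.84, 0.18, 0.2], [0.68, 0.03, 0.3], [0.53, -0.11, 0.4]]
scene ring [[0.79, 0.34, 0.2], [0.65, 0.16, 0.3], [0.5, -0.02, 0.4]]
scene ring [[0.93, 0.06, 0.2], [0.76, -0.06, 0.3], [0.59, -0.18, 0.4]]
```

```bash
cat >> h.py <<'E'
def plan(wps,dy=0.0):
    """wps: [(xyz, yaw, rows)] tool down; print rows rounded, tracking rounding"""
    o=get_obs(); T=R.from_euler('xyz',o['orientation'],degrees=True); p=np.array(o['tool_pos']); out=[]
    for xyz,yaw,n in wps:
        p0,T0=p.copy(),T; dr=(R.from_euler('xyz',[180,0,yaw],degrees=True)*T0.inv()).as_rotvec()
        for k in range(1,n+1):
            t=p0+(np.array(xyz)-p0)*k/n; g=R.from_rotvec(dr*k/n)*T0
            s=np.round(T.inv().apply(t-p)*100,1); w=np.round((T.inv()*g).as_rotvec(degrees=True),1)
            out.append((s+0).tolist()+(w+0).tolist()); p=p+T.apply(s/100); T=T*R.from_rotvec(w,degrees=True)
    print(len(out),out,'end',p.round(4),T.as_euler('xyz',degrees=True).round(2))
E
python3 - <<'E'
from h import *
plan([((.24,.45,.22),-19,6),((.40,.25,.22),-42,7),((.48,.08,.23),-62,6)])
E
```

```text
19 [[1.3, 2.9, -0.2, 0.0, 0.0, 0.0], [1.4, 2.8, -0.1, 0.0, 0.0, 0.0], [1.3, 2.9, -0.2, 0.0, 0.0, 0.0], [1.4, 2.8, -0.2, 0.0, 0.0, 0.0], [1.3, 2.9, -0.1, 0.0, 0.0, 0.0], [1.4, 2.8, -0.2, 0.0, 0.0, 0.0], [3.1, 2.0, 0.0, 0.0, 0.0, 3.3], [3.2, 1.8, 0.0, 0.0, 0.0, 3.3], [3.3, 1.6, 0.0, 0.0, 0.0, 3.3], [3.3, 1.4, 0.0, 0.0, 0.0, 3.3], [3.5, 1.2, 0.0, 0.0, 0.0, 3.3], [3.5, 1.0, 0.0, 0.0, 0.0, 3.3], [3.6, 0.8, 0.0, 0.0, 0.0, 3.2], [2.9, 1.2, -0.2, 0.0, 0.0, 3.3], [2.9, 1.1, -0.1, 0.0, 0.0, 3.4], [3.0, 0.8, -0.2, 0.0, 0.0, 3.3], [3.1, 0.7, -0.2, 0.0, 0.0, 3.4], [3.1, 0.5, -0.1, 0.0, 0.0, 3.3], [3.1, 0.4, -0.2, 0.0, 0.0, 3.3]] end [0.4798 0.0796 0.2299] [180.    -0.   -61.95]
```

Request:
play_rows(
  plan=[
    [1.3,2.9,-0.2,0,0,0],
    [1.4,2.8,-0.1,0,0,0],
    [1.3,2.9,-0.2,0,0,0],
    [1.4,2.8,-0.2,0,0,0],
    [1.3,2.9,-0.1,0,0,0],
    [1.4,2.8,-0.2,0,0,0],
    [3.1,2.0,0,0,0,3.3],
    [3.2,1.8,0,0,0,3.3],
    [3.3,1.6,0,0,0,3.3],
    [3.3,1.4,0,0,0,3.3],
    [3.5,1.2,0,0,0,3.3],
    [3.5,1.0,0,0,0,3.3],
    [3.6,0.8,0,0,0,3.2],
    [2.9,1.2,-0.2,0,0,3.3],
    [2.9,1.1,-0.1,0,0,3.4],
    [3.0,0.8,-0.2,0,0,3.3],
    [3.1,0.7,-0.2,0,0,3.4],
    [3.1,0.5,-0.1,0,0,3.3],
    [3.1,0.4,-0.2,0,0,3.3],
  ],
)

```text
clock: 2.73
tool_pos: [0.4802, 0.0781, 0.2302]
orientation: [-180.0, 0.0, -62.1]
force: [0.7, -0.3, -0.2]
opening: 0.0876
gripper_force: 0.0
```

Run:
```python
from h import *
print(get_obs()['joint_pos'])
plan([((.545,-.144,.23),-93,9)])
```

```text
[ 3.24575330e+01  1.68205911e+00 -2.05260949e+01 -2.81346863e-03
 -6.77536010e+01 -4.56978853e+00]
9 [[2.5, 0.5, 0.0, 0.0, 0.0, 3.4], [2.6, 0.4, 0.0, 0.0, 0.0, 3.5], [2.5, 0.2, 0.0, 0.0, 0.0, 3.4], [2.6, 0.1, 0.0, 0.0, 0.0, 3.4], [2.6, -0.1, 0.0, 0.0, 0.0, 3.5], [2.5, -0.3, 0.0, 0.0, 0.0, 3.4], [2.6, -0.4, 0.0, 0.0, 0.0, 3.4], [2.5, -0.5, 0.0, 0.0, 0.0, 3.5], [2.4, -0.7, 0.0, 0.0, 0.0, 3.4]] end [ 0.5446 -0.1436  0.2301] [-1.7997e+02  2.0000e-02 -9.3010e+01]
```

Request:
play_rows(
  plan=[
    [2.5,0.5,0,0,0,3.4],
    [2.6,0.4,0,0,0,3.5],
    [2.5,0.2,0,0,0,3.4],
    [2.6,0.1,0,0,0,3.4],
    [2.6,-0.1,0,0,0,3.5],
    [2.5,-0.3,0,0,0,3.4],
    [2.6,-0.4,0,0,0,3.4],
    [2.5,-0.5,0,0,0,3.5],
    [2.4,-0.7,0,0,0,3.4],
    [0,0,0,0,0,0],
    [0,0,0,0,0,0],
  ],
  grip=7.4,
)

```text
clock: 3.65
tool_pos: [0.5448, -0.143, 0.2295]
orientation: [180.0, -0.0, -93.0]
force: [-0.4, 0.1, -0.5]
opening: 0.0741
gripper_force: 0.0
```

Run:
```python
from h import *
s=save('wrist','w0.png');print(s['position'],s['attitude'],s['fx'],s['cx'],s['cy'])
for t in('vial','sample_case'):
    print(t,[(np.round(d['position'],3).tolist(),round(d['score'],2)) for d in spot_in('wrist',t)[:4]],[(np.round(d['position'],3).tolist(),round(d['score'],2)) for d in spot_point('wrist',t)[:4]])
```

```text
[ 0.54004833 -0.21385465  0.40343597] [ 1.64822022e+02 -3.86468731e-02  1.77052420e+02] 294.7285660846056 316.5917234332113 197.0553410385948
vial [([0.466, -0.236, 0.077], 0.7), ([0.566, 0.022, 0.028], 0.65), ([0.557, -0.147, 0.09], 0.64)] [([0.558, -0.143, 0.01], 0.77), ([0.569, 0.025, 0.002], 0.69), ([0.46, -0.238, 0.001], 0.62)]
sample_case [([0.534, -0.128, 0.095], 0.73)] [([0.544, -0.113, 0.005], 0.87)]
```

View pics/w0.png

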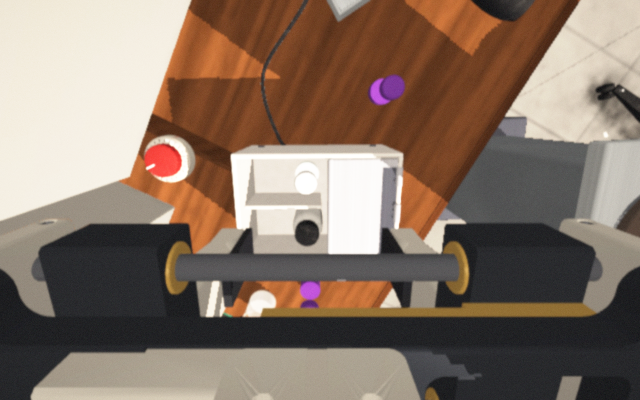

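The wrist view shows the case with the rim corners at (233,152) and (403,152). The white cap is at (306,178), the black bottle at (306,232), and the flap covers (330–383, 158–250).

Run:
```python
from h import *
s=snapshot('wrist')
for n,u,v,z in(('corner back',233,153,.098),('corner front',403,152,.098),('cap',306,178,.09),('cap2',306,174,.09),('blk',307,232,.093),('flapedge a',329,160,.098),('flapedge b',327,252,.098),('div end',322,200,.096),('div back',246,200,.096)): print(n,ray(s,u,v,z).round(4))
```

```text
corner back [ 0.6283 -0.1803  0.098 ]
corner front [ 0.4527 -0.1729  0.098 ]
cap [ 0.5547 -0.1488  0.09  ]
cap2 [ 0.5545 -0.1532  0.09  ]
blk [ 0.557  -0.0873  0.093 ]
flapedge a [ 0.5294 -0.1683  0.098 ]
flapedge b [ 0.5355 -0.064   0.098 ]
div end [ 0.5385 -0.1249  0.096 ]
div back [ 0.6209 -0.1288  0.096 ]
```

Run:
```python
from h import *
plan([((.5555,-.146,.13),-92.8,5),((.5555,-.146,.07),-92.8,10)])
```

```text
15 [[0.1, -0.2, 2.0, 0.0, 0.0, 0.0], [0.1, -0.2, 2.0, 0.0, 0.0, 0.0], [0.1, -0.3, 2.0, 0.0, 0.0, 0.0], [0.0, -0.2, 2.0, 0.0, 0.0, 0.0], [0.1, -0.2, 2.0, 0.0, 0.0, 0.0], [0.0, 0.0, 0.6, 0.0, 0.0, 0.0], [0.0, 0.0, 0.6, 0.0, 0.0, 0.0], [0.0, 0.0, 0.6, 0.0, 0.0, 0.0], [0.0, 0.0, 0.6, 0.0, 0.0, 0.0], [0.0, 0.0, 0.6, 0.0, 0.0, 0.0], [0.0, 0.0, 0.6, 0.0, 0.0, 0.0], [0.0, 0.0, 0.6, 0.0, 0.0, 0.0], [0.0, 0.0, 0.6, 0.0, 0.0, 0.0], [0.0, 0.0, 0.6, 0.0, 0.0, 0.0], [0.0, 0.0, 0.6, 0.0, 0.0, 0.0]] end [ 0.5556 -0.1456  0.0701] [-1.7997e+02  1.0000e-02 -9.2770e+01]
```

Request:
play_rows(
  plan=[
    [0.1,-0.2,2.0,0,0,0],
    [0.1,-0.2,2.0,0,0,0],
    [0.1,-0.3,2.0,0,0,0],
    [0,-0.2,2.0,0,0,0],
    [0.1,-0.2,2.0,0,0,0],
    [0,0,0.6,0,0,0],
    [0,0,0.6,0,0,0],
    [0,0,0.6,0,0,0],
    [0,0,0.6,0,0,0],
    [0,0,0,0,0,0],
    [0,0,0,0,0,0],
  ],
)

```text
clock: 4.87
tool_pos: [0.5558, -0.1464, 0.1063]
orientation: [-180.0, -0.0, -92.8]
force: [-0.1, 0.3, 0.1]
opening: 0.074
gripper_force: 0.0
```

Run:
```python
from h import *
s=save('wrist','w1.png')
t=save('scene','s1.png')
cv2.imwrite('pics/m1.png',np.vstack([cv2.resize(s['frame'][60:300,150:490,::-1],(425,300)),cv2.resize(t['frame'][90:260,210:450,::-1],(425,300))]))
```

```text
(no output)
```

View pics/m1.png

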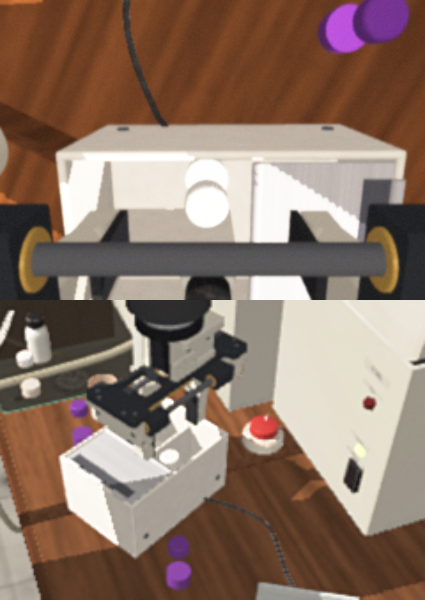

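The wrist crop shows the cap centred between the fingers. The scene crop shows the front finger at the flap's edge, but I need a closer look to tell whether the flap is pressed.

Run:
```python
from h import *
print(get_obs()['force'])
t=snapshot('scene')
f=cv2.resize(t['frame'][135:235,230:360,::-1],(780,600),interpolation=cv2.INTER_CUBIC)
r=R.from_euler('xyz',t['attitude'],degrees=True)
o=get_obs();T=R.from_euler('xyz',o['orientation'],degrees=True)
for loc,c in(((0,.037,.019),(0,0,255)),((0,-.037,.019),(0,255,0)),((0,.058,.019),(0,0,255)),((0,0,.016),(255,0,0))):
    d=r.inv().apply(np.array(o['tool_pos'])+T.apply(loc)-t['position']); u=t['cx']+t['fx']*d[0]/d[2];v=t['cy']+t['fy']*d[1]/d[2]
    cv2.circle(f,(int((u-230)*6),int((v-135)*6)),5,c,2)
cv2.imwrite('pics/s2.png',f)
```

```text
[-0.52251676 -0.09831065 -0.60185672]
```

View pics/s2.png

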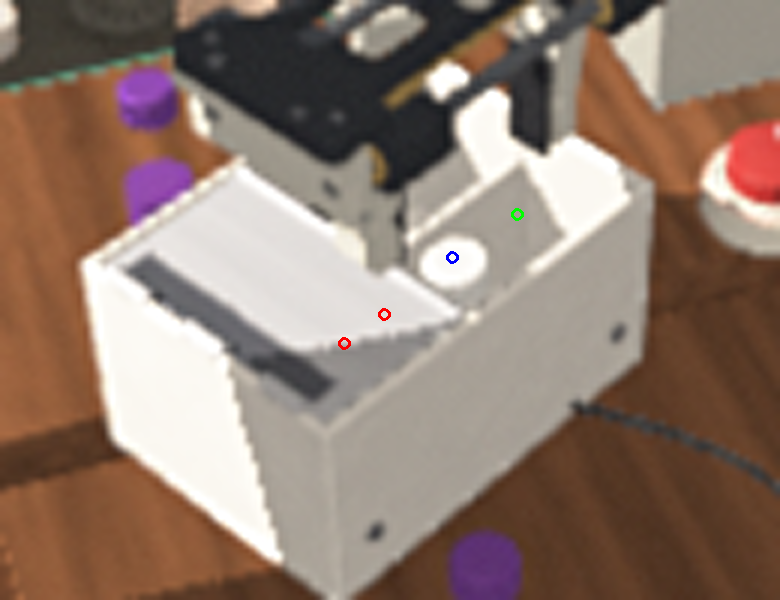

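The fingertips (crop (385,265) and (545,150)) sit about 20 mm higher than projected, and the flap is still shut. The fingers evidently retract when open, so I go on down and watch the force.

Request:
play_rows(
  plan=[
    [0,0,0.6,0,0,0],
    [0,0,0.6,0,0,0],
    [0,0,0.6,0,0,0],
    [0,0,0.6,0,0,0],
    [0,0,0,0,0,0],
    [0,0,0,0,0,0],
  ],
)

```text
clock: 5.52
tool_pos: [0.5552, -0.1465, 0.0812]
orientation: [179.9, -0.0, -92.9]
force: [0.2, 0.1, 1.1]
opening: 0.0742
gripper_force: 0.0
```

Run:
```python
from h import *
print(get_obs()['force'])
t=snapshot('scene')
f=cv2.resize(t['frame'][135:235,230:360,::-1],(780,600),interpolation=cv2.INTER_CUBIC)
cv2.imwrite('pics/s3.png',f)
```

```text
[0.17046126 0.09228286 1.08941585]
```

View pics/s3.png

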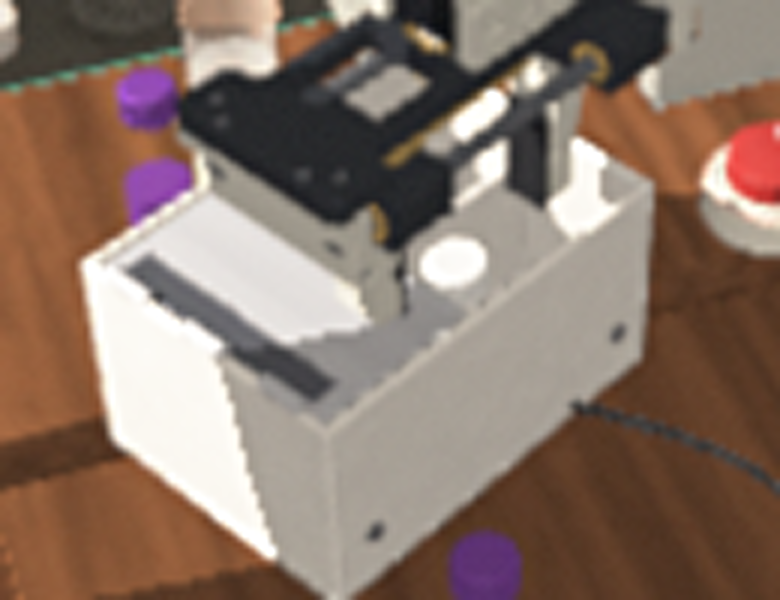

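The fingertip now stands on the flap at crop (385,315), with 1.1 N showing. I continue down.

Request:
play_rows(
  plan=[
    [0,0,0.5,0,0,0],
    [0,0,0.5,0,0,0],
    [0,0,0.5,0,0,0],
    [0,0,0,0,0,0],
    [0,0,0,0,0,0],
  ],
)

```text
clock: 5.98
tool_pos: [0.5555, -0.1464, 0.0665]
orientation: [180.0, -0.0, -92.9]
force: [-0.3, 1.0, 1.8]
opening: 0.0741
gripper_force: 0.8
```

Run:
```python
from h import *
print(get_obs()['force'])
t=snapshot('scene');w=snapshot('wrist')
f=cv2.resize(t['frame'][135:235,230:360,::-1],(520,400),interpolation=cv2.INTER_CUBIC)
g=cv2.resize(w['frame'][100:300,200:440,::-1],(240,200))
cv2.imwrite('pics/s4.png',np.hstack([f,np.vstack([g,g*0])]))
```

```text
[-0.33985002  1.01565783  1.79356432]
```

View pics/s4.png

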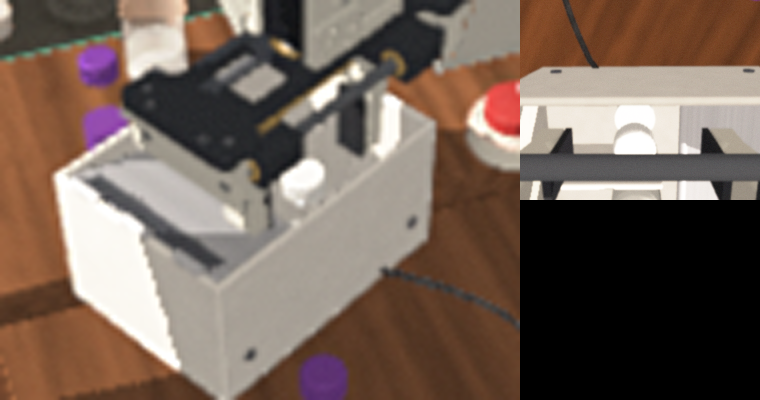

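The flap is tilting down under the front finger, and the white cap stands between the fingers. I go down a little more and close.

Request:
play_rows(
  plan=[
    [0,0,0.3,0,0,0],
    [0,0,0,0,0,0],
  ],
)

```text
clock: 6.25
tool_pos: [0.5557, -0.1464, 0.0637]
orientation: [-180.0, 0.0, -92.9]
force: [0.8, -0.3, 1.4]
opening: 0.0739
gripper_force: 0.8
```

Request:
play_rows(
  plan=[
    [0,0,0,0,0,0],
    [0,0,0,0,0,0],
    [0,0,0,0,0,0],
    [0,0,0,0,0,0],
    [0,0,0,0,0,0],
    [0,0,0,0,0,0],
    [0,0,0,0,0,0],
    [0,0,0,0,0,0],
    [0,0,0,0,0,0],
    [0,0,0,0,0,0],
    [0,0,0,0,0,0],
    [0,0,0,0,0,0],
  ],
  grip=2.0,
)

```text
clock: 7.25
tool_pos: [0.5558, -0.1464, 0.0639]
orientation: [-180.0, 0.0, -92.9]
force: [0.8, 0.0, 0.6]
opening: 0.0238
gripper_force: 30.9
```

Run:
```python
from h import *
print(get_obs()['force'])
t=snapshot('scene');w=snapshot('wrist')
f=cv2.resize(t['frame'][135:235,230:360,::-1],(520,400),interpolation=cv2.INTER_CUBIC)
g=cv2.resize(w['frame'][100:300,200:440,::-1],(240,200))
cv2.imwrite('pics/s5.png',np.hstack([f,np.vstack([g,g*0])]))
```

```text
[0.82134737 0.0161071  0.57651929]
```

View pics/s5.png

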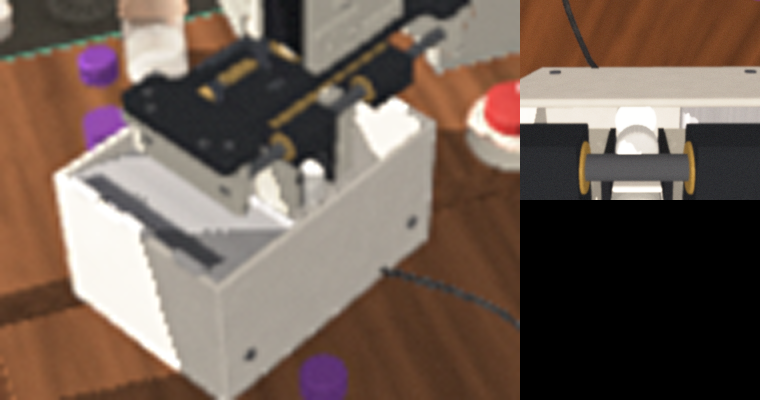

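The opening of 24 mm means the pads hold the 25 mm cap, higher than planned. One composite with projected geometry should show the real finger height and the flap angle.

Run:
```python
from h import *
o=get_obs();T=R.from_euler('xyz',o['orientation'],degrees=True);C=R.from_euler('z',-2.8,degrees=True);c0=np.array([.545,-.1135,0])
def px(t,X):
    d=R.from_euler('xyz',t['attitude'],degrees=True).inv().apply(np.array(X)-t['position']);return np.c_[t['cx']+t['fx']*d[:,0]/d[:,2],t['cy']+t['fy']*d[:,1]/d[:,2]]
def pan(cam,u0,v0,w,h,k):
    t=snapshot(cam);raw=cv2.resize(t['frame'][v0:v0+h,u0:u0+w,::-1],None,fx=k,fy=k,interpolation=cv2.INTER_CUBIC);f=raw.copy();g=raw.copy()
    def poly(im,X,c): cv2.polylines(im,[np.int32((px(t,X)-[u0,v0]+.5)*k*8)],True,c,1,cv2.LINE_AA,3)
    box=lambda x,a,b,z:np.array(o['tool_pos'])+T.apply([(-x,a,z),(x,a,z),(x,b,z),(-x,b,z)])
    poly(f,box(.039,-.0965,.0965,-.047),(0,255,255))
    for s in(1,-1): poly(f,box(.0095,s*.012,s*.033,.019),(0,0,255)); poly(f,box(.0095,s*.012,s*.033,-.02),(0,255,0))
    poly(g,c0+C.apply([(-.09,-.065,.098),(.09,-.065,.098),(.09,.065,.098),(-.09,.065,.098)]),(255,0,0))
    for th,c in((0,(0,255,0)),(.2,(0,255,255)),(.4,(0,0,255)),(.6,(255,0,255))):
        e=-.085+.074*np.cos(th);z=.0975-.074*np.sin(th);poly(g,c0+C.apply([(-.085,-.0585,.0975),(e,-.0585,z),(e,.0585,z),(-.085,.0585,.0975)]),c)
    return np.hstack([f,g])
a=pan('scene',235,130,100,75,4)
b=pan('side',200,150,160,120,2.5)
cv2.imwrite('pics/ov.png',np.vstack([a,b])[:600]);print(a.shape,b.shape)
```

```text
(300, 800, 3) (300, 800, 3)
```

View pics/ov.png

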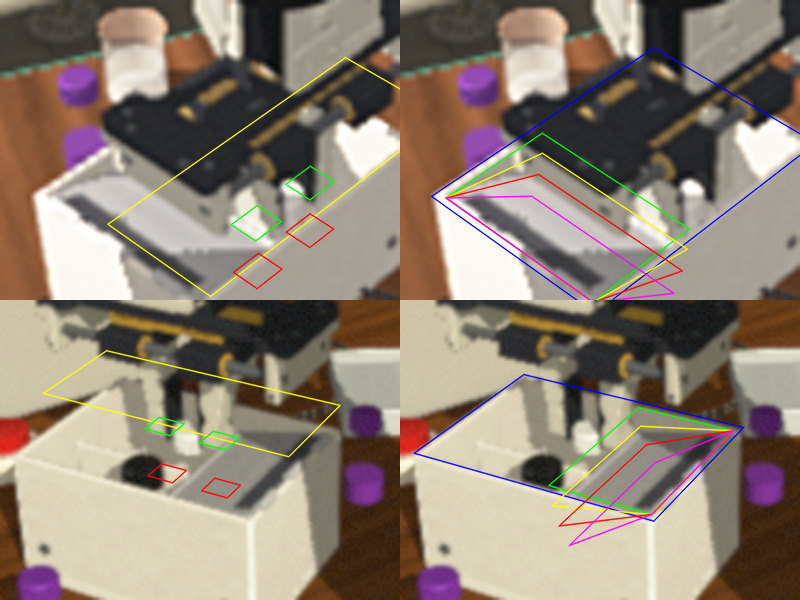

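In the side view the fingertips sit at the green squares, about 20 mm behind the reported TCP. The real tool is therefore roughly 40 mm higher than the model, and the flap reads only about 0.15 rad. I release the cap, rise clear, reopen, and then go about 4 cm deeper.

Request:
play_rows(
  plan=[
    [0,0,0,0,0,0],
    [0,0,0,0,0,0],
    [0,0,0,0,0,0],
    [0,0,-0.5,0,0,0],
    [0,0,-1,0,0,0],
    [0,0,-1.5,0,0,0],
    [0,0,-1.5,0,0,0],
    [0,0,0,0,0,0],
  ],
  grip=3.3,
)

```text
clock: 8.12
tool_pos: [0.5573, -0.1467, 0.1126]
orientation: [-179.7, -0.0, -92.8]
force: [0.4, -0.3, 0.4]
opening: 0.0331
gripper_force: 0.0
```

Request:
play_rows(
  plan=[
    [0,0,0,0,0,0],
    [0,0,0,0,0,0],
    [0,0,0,0,0,0],
    [0,0,0,0,0,0],
    [0,0,0,0,0,0],
    [0,0,0,0,0,0],
  ],
  grip=7.4,
)

```text
clock: 8.62
tool_pos: [0.5553, -0.1464, 0.1084]
orientation: [179.9, -0.0, -92.9]
force: [0.8, -0.7, 0.0]
opening: 0.0673
gripper_force: 0.0
```

Run:
```python
from h import *
for c in('wrist','scene'):
    s=save(c,c+'9.png')
    print([(np.round(d['position'],3).tolist(),round(d['score'],2)) for d in spot_in(c,'vial')[:4]],[(np.round(d['position'],3).tolist(),round(d['score'],2)) for d in spot_point(c,'vial')[:4]])
    if c=='wrist':
        # white cap blob near expected location
        d=R.from_euler('xyz',s['attitude'],degrees=True).inv().apply(np.array([.5555,-.147,.09])-s['position']);u=int(s['cx']+s['fx']*d[0]/d[2]);v=int(s['cy']+s['fy']*d[1]/d[2]);print(u,v)
        g=s['frame'].min(2)[v-24:v+24,u-30:u+30];n,l,st,ce=cv2.connectedComponentsWithStats((g>235).astype(np.uint8))
        for i in range(1,n):
            if st[i,4]>25: print(st[i],ce[i]+[u-30,v-24],ray(s,*(ce[i]+[u-30,v-24]),.09).round(4))
```

```text
[([0.56, -0.147, 0.091], 0.89), ([0.464, -0.232, 0.075], 0.7)] [([0.46, -0.238, -0.004], 0.88), ([0.558, -0.142, 0.011], 0.78)]
314 222
[ 13   0  35  13 272] [314.55147059 201.88602941] [ 0.5548 -0.1618  0.09  ]
[ 14  11  34  32 825] [314.63878788 224.35393939] [ 0.5556 -0.1456  0.09  ]
[([0.56, 0.028, 0.062], 0.52)] [([0.459, -0.239, -0.002], 0.56)]
```

Request:
play_rows(
  plan=[
    [0,0,0.9,0,0,0],
    [0,0,0.9,0,0,0],
    [0,0,0.8,0,0,0],
    [0,0,0.6,0,0,0],
    [0,0,0.6,0,0,0],
    [0,0,0.6,0,0,0],
    [0,0,0.6,0,0,0],
    [0,0,0.6,0,0,0],
    [0,0,0.4,0,0,0],
    [0,0,0,0,0,0],
    [0,0,0,0,0,0],
  ],
)

```text
clock: 9.83
tool_pos: [0.5561, -0.1465, 0.0489]
orientation: [-180.0, -0.0, -92.8]
force: [0.8, 0.6, 1.3]
opening: 0.0742
gripper_force: 1.0
```

Request:
play_rows(
  plan=[
    [0,0,0.4,0,0,0],
    [0,0,0.4,0,0,0],
    [0,0,0.3,0,0,0],
    [0,0,0.3,0,0,0],
    [0,0,0,0,0,0],
    [0,0,0,0,0,0],
  ],
)

```text
clock: 10.33
tool_pos: [0.5559, -0.1464, 0.0347]
orientation: [-180.0, -0.0, -92.8]
force: [2.6, -0.2, 1.8]
opening: 0.074
gripper_force: 1.0
```

Request:
play_rows(
  plan=[
    [0,0,0.3,0,0,0],
    [0,0,0.2,0,0,0],
    [0,0,0,0,0,0],
    [0,0,0,0,0,0],
  ],
)

```text
clock: 10.67
tool_pos: [0.5557, -0.1464, 0.0297]
orientation: [-180.0, -0.0, -92.9]
force: [1.8, -0.6, 0.9]
opening: 0.0738
gripper_force: 1.0
```

Request:
play_rows(
  plan=[
    [0,0,0,0,0,0],
    [0,0,0,0,0,0],
    [0,0,0,0,0,0],
    [0,0,0,0,0,0],
    [0,0,0,0,0,0],
    [0,0,0,0,0,0],
    [0,0,0,0,0,0],
    [0,0,0,0,0,0],
    [0,0,0,0,0,0],
    [0,0,0,0,0,0],
    [0,0,0,0,0,0],
    [0,0,0,0,0,0],
  ],
  grip=2.4,
)

```text
clock: 11.67
tool_pos: [0.5558, -0.1464, 0.0299]
orientation: [-180.0, 0.0, -92.9]
force: [2.2, -0.8, -0.4]
opening: 0.031
gripper_force: 32.3
```

The pads now hold the 31 mm body, and the sideways force shows the flap bearing on the finger's back. I lift straight up.

Request:
play_rows(
  plan=[
    [0,0,-0.4,0,0,0],
    [0,0,-0.7,0,0,0],
    [0,0,-1,0,0,0],
    [0,0,-1,0,0,0],
    [0,0,-1,0,0,0],
    [0,0,-1,0,0,0],
    [0,0,-1,0,0,0],
    [0,0,-1,0,0,0],
    [0,0,-1,0,0,0],
    [0,0,-1,0,0,0],
    [0,0,-1,0,0,0],
    [0,0,-1,0,0,0],
    [0,0,-1,0,0,0],
    [0,0,-1,0,0,0],
    [0,0,-1,0,0,0],
    [0,0,-1,0,0,0],
    [0,0,-1,0,0,0],
    [0,0,0,0,0,0],
    [0,0,0,0,0,0],
  ],
)

```text
clock: 13.25
tool_pos: [0.5559, -0.1464, 0.1915]
orientation: [-179.9, 0.0, -92.9]
force: [0.0, -0.5, -0.4]
opening: 0.0314
gripper_force: 30.0
```

Run:
```python
from h import *
for c in('wrist','scene','side'):
    s=save(c,c+'10.png')
    print(c,[(np.round(d['position'],3).tolist(),round(d['score'],2)) for d in spot_in(c,'vial')[:4]],[(np.round(d['position'],3).tolist(),round(d['score'],2)) for d in spot_point(c,'vial')[:4]])
plan([((.485,-.405,.19),-92.8,13)])
plan([((.485,-.405,.19),-122,13)])
print(get_obs()['joint_pos'])
# tray corners with both cameras
s=snapshot('side');print([ray(s,u,v,.024).round(3) for u,v in((332,171),(382,170),(394,200),(340,203))])
```

```text
wrist [([0.463, -0.233, 0.076], 0.81), ([0.557, -0.141, 0.198], 0.72)] [([0.561, -0.142, 0.172], 0.97), ([0.462, -0.236, 0.002], 0.93)]
scene [([0.562, 0.024, 0.063], 0.66), ([0.55, -0.154, 0.195], 0.56), ([0.456, -0.241, 0.024], 0.54)] [([0.459, -0.241, -0.005], 0.75), ([0.555, -0.145, 0.171], 0.69), ([0.564, 0.03, 0.001], 0.53)]
side [([0.563, 0.035, 0.021], 0.77), ([0.549, -0.138, 0.198], 0.63), ([0.498, -0.102, 0.096], 0.57)] [([0.557, -0.149, 0.168], 0.92), ([0.46, -0.238, -0.005], 0.77), ([0.564, 0.033, -0.001], 0.66)]
13 [[2.0, 0.4, 0.0, 0.0, 0.0, 0.0], [2.0, 0.5, 0.0, 0.0, 0.0, 0.0], [2.0, 0.4, 0.0, 0.0, 0.0, 0.0], [2.1, 0.5, 0.0, 0.0, 0.0, 0.0], [2.0, 0.4, 0.0, 0.0, 0.0, 0.0], [2.0, 0.5, 0.0, 0.0, 0.0, 0.0], [2.0, 0.4, 0.0, 0.0, 0.0, 0.0], [2.0, 0.4, 0.0, 0.0, 0.0, 0.0], [2.0, 0.5, 0.0, 0.0, 0.0, 0.0], [2.0, 0.4, 0.0, 0.0, 0.0, 0.0], [2.0, 0.5, 0.1, 0.0, 0.0, 0.0], [2.1, 0.4, 0.0, 0.0, 0.0, 0.0], [2.0, 0.5, 0.0, 0.0, 0.0, -0.1]] end [ 0.4845 -0.4052  0.1896] [179.97  -0.   -92.75]
13 [[2.0, 0.4, 0.0, 0.0, 0.0, 2.2], [2.0, 0.4, 0.0, 0.0, 0.0, 2.3], [2.1, 0.3, 0.0, 0.0, 0.0, 2.2], [2.0, 0.2, 0.0, 0.0, 0.0, 2.3], [2.1, 0.1, 0.0, 0.0, 0.0, 2.2], [2.1, 0.1, 0.0, 0.0, 0.0, 2.3], [2.0, -0.1, 0.0, 0.0, 0.0, 2.2], [2.1, -0.1, 0.0, 0.0, 0.0, 2.2], [2.0, -0.2, 0.0, 0.0, 0.0, 2.3], [2.1, -0.3, 0.0, 0.0, 0.0, 2.2], [2.0, -0.3, 0.1, 0.0, 0.0, 2.3], [2.0, -0.5, 0.0, 0.0, 0.0, 2.2], [2.0, -0.5, 0.0, 0.0, 0.0, 2.2]] end [ 0.4851 -0.405   0.1896] [ 1.7997e+02 -2.0000e-02 -1.2195e+02]
[ 4.73618335e+00  1.19410258e+01 -1.39010440e+01 -6.47783406e-04
 -6.41904900e+01 -7.58921645e+00]
[array([ 0.561, -0.421,  0.024]), array([ 0.458, -0.473,  0.024]), array([ 0.394, -0.347,  0.024]), array([ 0.49 , -0.291,  0.024])]
```

The vial is held upright, with its underside at z≈0.171, 2 cm below the reported TCP. It goes over the tray next.

Request:
play_rows(
  plan=[
    [1.0,0.2,0,0,0,0],
    [2.0,0.4,0,0,0,0],
    [2.0,0.5,0,0,0,0],
    [2.0,0.4,0,0,0,0],
    [2.1,0.5,0,0,0,0],
    [2.0,0.4,0,0,0,0],
    [2.0,0.5,0,0,0,0],
    [2.0,0.4,0,0,0,0],
    [2.0,0.4,0,0,0,0],
    [2.0,0.5,0,0,0,0],
    [2.0,0.4,0,0,0,0],
    [2.0,0.5,0,0,0,0],
    [2.1,0.4,0,0,0,0],
    [1.1,0.3,0,0,0,0],
    [0,0,0,0,0,0],
    [0,0,0,0,0,0],
    [0,0,0,0,0,0],
  ],
)

```text
clock: 15.17
tool_pos: [0.4845, -0.4059, 0.1908]
orientation: [180.0, 0.0, -92.9]
force: [-0.1, -0.7, 1.0]
opening: 0.0313
gripper_force: 30.0
```

Run:
```python
from h import *
for c in('wrist','scene','side'):
    s=save(c,c+'11.png')
    for t in('vial','tray'): print(c,t,[(np.round(d['position'],3).tolist(),round(d['score'],2)) for d in spot_point(c,t)[:4]])
print(get_obs()['tool_pos'])
```

```text
wrist vial [([0.486, -0.402, 0.174], 0.61)]
wrist tray [([0.483, -0.409, -0.002], 0.98)]
scene vial [([0.458, -0.239, -0.002], 0.73), ([0.563, 0.03, 0.001], 0.46), ([0.483, -0.403, 0.174], 0.45)]
scene tray [([0.485, -0.405, 0.0], 0.87)]
side vial [([0.567, 0.03, -0.004], 0.85), ([0.484, -0.404, 0.172], 0.67), ([0.459, -0.242, -0.004], 0.57)]
side tray [([0.486, -0.407, -0.001], 0.81)]
[ 0.48476002 -0.40597214  0.19096589]
```

Vial and tray agree within a few millimetres. I lower by 16.0 cm, slowing at the end.

Request:
play_rows(
  plan=[
    [0,0,1,0,0,0],
    [0,0,1.5,0,0,0],
    [0,0,1.5,0,0,0],
    [0,0,1.5,0,0,0],
    [0,0,1.5,0,0,0],
    [0,0,1.5,0,0,0],
    [0,0,1.5,0,0,0],
    [0,0,1.5,0,0,0],
    [0,0,1.5,0,0,0],
    [0,0,1,0,0,0],
    [0,0,0.7,0,0,0],
    [0,0,0.5,0,0,0],
    [0,0,0.3,0,0,0],
    [0,0,0.2,0,0,0],
    [0,0,0,0,0,0],
    [0,0,0,0,0,0],
    [0,0,0,0,0,0],
  ],
)

```text
clock: 17.03
tool_pos: [0.485, -0.4064, 0.0345]
orientation: [-179.9, -0.0, -92.8]
force: [0.6, -0.4, -0.5]
opening: 0.0318
gripper_force: 30.0
```

Request:
play_rows(
  plan=[
    [0,0,0.2,0,0,0],
    [0,0,0.1,0,0,0],
    [0,0,0,0,0,0],
    [0,0,0,0,0,0],
  ],
)

```text
clock: 17.37
tool_pos: [0.4845, -0.4062, 0.0308]
orientation: [180.0, 0.0, -92.9]
force: [0.6, -0.9, -0.2]
opening: 0.0312
gripper_force: 30.0
```

Request:
play_rows(
  plan=[
    [0,0,0.1,0,0,0],
    [0,0,0,0,0,0],
    [0,0,0,0,0,0],
  ],
)

```text
clock: 17.62
tool_pos: [0.4847, -0.4063, 0.0299]
orientation: [-180.0, -0.0, -92.8]
force: [-0.0, 0.2, -0.5]
opening: 0.0311
gripper_force: 30.0
```

Request:
play_rows(
  plan=[
    [0,0,0.1,0,0,0],
    [0,0,0,0,0,0],
    [0,0,0,0,0,0],
  ],
)

```text
clock: 17.87
tool_pos: [0.4848, -0.4066, 0.0297]
orientation: [-180.0, -0.0, -92.8]
force: [-0.0, 0.8, 6.7]
opening: 0.0314
gripper_force: 30.0
```

Request:
play_rows(
  plan=[
    [0,0,0.1,0,0,0],
    [0,0,0,0,0,0],
    [0,0,0,0,0,0],
  ],
)

```text
clock: 18.12
tool_pos: [0.485, -0.4068, 0.0296]
orientation: [-179.9, -0.1, -92.8]
force: [-2.5, 1.4, 10.8]
opening: 0.0316
gripper_force: 30.0
```

The vial is on the floor at 7–11 N. I back off 1 mm, release and withdraw.

Request:
play_rows(
  plan=[
    [0,0,-0.1,0,0,0],
    [0,0,0,0,0,0],
  ],
)

```text
clock: 18.28
tool_pos: [0.4849, -0.4065, 0.0297]
orientation: [-180.0, -0.0, -92.8]
force: [0.4, 0.8, 7.1]
opening: 0.0314
gripper_force: 30.0
```

Request:
play_rows(
  plan=[
    [0,0,0,0,0,0],
    [0,0,0,0,0,0],
    [0,0,0,0,0,0],
    [0,0,0,0,0,0],
    [0,0,0,0,0,0],
    [0,0,0,0,0,0],
    [0,0,-1,0,0,0],
    [0,0,-1.5,0,0,0],
    [0,0,-2,0,0,0],
    [0,0,-2,0,0,0],
    [0,0,-2,0,0,0],
    [0,0,-2,0,0,0],
    [0,0,-2,0,0,0],
    [0,0,-2,0,0,0],
    [0,0,-1,0,0,0],
    [0,0,0,0,0,0],
    [0,0,0,0,0,0],
    [0,0,0,0,0,0],
  ],
  grip=6.0,
)

```text
clock: 19.78
tool_pos: [0.484, -0.4058, 0.1828]
orientation: [179.9, 0.1, -92.9]
force: [-0.5, -0.4, -0.0]
opening: 0.0598
gripper_force: 0.0
```

Run:
```python
from h import *
for c in('wrist','scene','side'):
    s=save(c,c+'12.png')
    for t in('vial','tray'): print(c,t,[(np.round(d['position'],3).tolist(),round(d['score'],2)) for d in spot_point(c,t)[:4]],[(np.round(d['position'],3).tolist(),round(d['score'],2)) for d in spot_in(c,t)[:4]])
# flap: compare the scene now with the first (shut) picture in the flap region
a=cv2.imread('pics/scene1.png').astype(int)[165:195,248:300];b=cv2.imread('pics/scene12.png').astype(int)[165:195,248:300]
print('flap diff',np.abs(a-b).mean(),np.abs(a-b).max(),get_obs()['clock'],get_obs()['force'])
```

```text
wrist vial [([0.461, -0.237, 0.0], 0.74)] [([0.49, -0.407, 0.088], 0.89), ([0.462, -0.243, 0.025], 0.71)]
wrist tray [([0.484, -0.407, -0.003], 0.64), ([0.489, -0.404, 0.011], 0.33)] [([0.485, -0.409, 0.01], 0.88)]
scene vial [([0.488, -0.406, 0.011], 0.79), ([0.564, 0.028, 0.0], 0.71), ([0.46, -0.236, 0.003], 0.58)] [([0.454, -0.244, 0.024], 0.81), ([0.484, -0.405, 0.036], 0.61), ([0.557, 0.026, 0.063], 0.47)]
scene tray [([0.483, -0.406, -0.004], 0.9)] [([0.476, -0.415, 0.01], 0.67)]
side vial [([0.46, -0.24, -0.006], 0.84), ([0.484, -0.409, 0.012], 0.81), ([0.563, 0.031, -0.004], 0.68)] [([0.56, 0.038, 0.021], 0.92), ([0.482, -0.396, 0.034], 0.72), ([0.458, -0.231, 0.021], 0.57)]
side tray [([0.483, -0.41, -0.001], 0.6)] [([0.472, -0.401, 0.013], 0.8)]
flap diff 11.250641025641025 115 20.5333 [0.94513002 0.79762405 0.89870809]
```

The vial stands in the tray with its base at 0.011 and its cap at 0.088. I check where the flap difference lies, whether shadow or edge.

Run:
```python
from h import *
a=cv2.imread('pics/scene1.png',0)[160:205,244:312];b=cv2.imread('pics/scene12.png',0)[160:205,244:312]
ea,eb=[cv2.Canny(cv2.resize(x,None,fx=2,fy=2),60,150) for x in(a,b)]
k=np.ones((5,5),np.uint8)
print('edges kept',(cv2.dilate(eb,k)[ea>0]>0).mean())
d=np.abs(a.astype(int)-b); 
for r in d[::3,::3]: print(''.join('%4d'%x for x in r))
```

```text
edges kept 0.8397790055248618
  38  39  42  52  47  40  45  45  42  84  19   8  12  10  12  10  11  13  10  10  11  32  92
  38  42  42  14   8   7  43  69  60  82   6  11   9  11  16  12  13  12  10  12  11   9  96
  42  40  35  10  11   9  19  14  10  48 112  12  10  21  19  20   7  13  12  11  11  37  50
   8  15  14   6  10  13  10   9  10   9   6  17  78   6  13   7   4  12  11  10  74  21  11
   7   7   6  14  13   9  10   9   9   9  10   9   9   1   5   3   9  13  11  67   8  12  12
   7  10  13  13   9  10   9   9  10   9  10   9   9  10   7  13  11  34  56  15   1   2  17
  10  18   9  10  13  10   9   7  10  10  10  10   9   9   8  10   7   9  14  89   8   2   5
  11   1   4   7   7   8  15   9   9  10  10  10   8  10  10  10   9   8  12  67  86  72   3
  16   3   6   2   4   8   6  12   9   8  10   9   9  10   9   9  10  10   9   8   9   1   8
  12   4   4   3   0  12   8   7  10  10   8   9   9   9  11   9  10   9   9   9   8  14  14
   7   3   3   3   4   1   0  10   8   7  14   8   9  10  10   9   9   8  11  14   4  14  11
   9   2   5   3   4   4   5   2   8   9   8   8  11  10   9   9  12  13  17  11  11  11  11
   7   6   5   4   4   3   5   4   0  20   4   8   0  19   4  31  77  39  39  11   9  11  11
   8  10   5   5   5   4   5   5   5   2 101  64  32  31  70  73  57   8  12  11  10  10  12
   6  15   5   5   5   5   4   4   4   5  77  90  33  38  64  68  12  11  10  11  12  11  11
```

The flap surface and its edge are unchanged apart from an even brightness shift. What remains is shadow and the missing vial, so the flap is shut and I hand in.

```bash
python3 -c "
from h import *
print(close_job())"
```

```text
the job is handed in; nothing more can be done
None
```

I handed the job in at about 20.5 s: the vial stands upright near the tray's centre, and the flap looks shut when compared with the first picture. I had no direct reading of the flap angle during the grip, so step 1 (flap above 0.2 rad) is inferred from force and depth.

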